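Let the telescopic bench lamp out by two holes

TASK

Pull the telescopic lamp arm out by two holes so that the lamp comes over the purple phaser pedal: press the red spring pin flush, slide the square tube outwards (lamp end leading) until the pin clicks out in the next hole, then press it again and go on in the same way to the hole after that. Pull gently, feeling for each click rather than forcing the tube against the pin; leave the pin fully out in the last hole, let go, and do not shift the pedals and small things on the bench.

Things in the scene. Friction and masses are not known exactly. Their poses are not given: they have to be found in the camera images.
- pin_tip (a point): Tip of the red round-headed spring pin, 12 mm thick, standing out of a 15 mm hole in the tube's far upper face. It sits in the fixed inner bar: it moves in and out, never along. Axes: x out of the face along the pin, away from the robot, 30 deg above level; y level, along the tube outwards to the lamp; z square to both, 30 deg off upright towards the robot. Tube's centre line: 22 mm along -x.
- pin (a joint): How far the pin is pressed in, m: 0 fully out (5 mm proud), 0.005 flush, 0.007 under the tube's wall. Spring 3 N at first, 5 N flush. Standing out it locks the tube; pressed flush, its round head lets the tube ride over it with about 10 N of pull (after 3 mm of travel). It springs out by itself when a hole comes over it, which stops the tube.
- sleeve_mid (a point): Mid-length of the sliding square aluminium tube, on its centre line, 170 mm above the bench; axes as pin_tip. 34 mm square, 200 mm long, rolled 30 deg on its axis. Its pin face has 3 holes in a row, the next ones towards the tail (-y), unevenly spaced 40 to 60 mm. Across pin and opposite face: 39 mm, 34 mm with the pin flush. Beside the holes the face has solid strips 9.5 mm wide.
- sleeve (a joint): How far the tube has slid outwards, m, along +y of pin_tip; near 0 at the start, in the first hole (play about 1.5 mm either way). Sliding friction about 2 N. It stays where it is left.
- lamp (a point): Underside centre of the green disc lamp head (84 mm diameter) hanging below the outer end of the tube and moving with it, 114 mm above the bench, 122 mm outwards of the pin at the start.
- stand: Dark steel lamp stand, fixed to the bench, which varies in place and yaw. Origin on the bench below the tube's centre line at the pin; z up, y along the tube outwards. Base plate (130 x 110 x 14 mm), column (32 mm diameter) and 50 mm clamp block, up to 205 mm tall, are centred 200 mm away along -y.
- phaser: purple phaser pedal, 120 x 70 x 45 mm; bystander, leave it. Origin at the centre of its underside.
- looper: silver looper pedal, standing low under the arm, 120 x 75 x 48 mm; bystander, leave it. Origin at the centre of its underside.
- volume: small aluminium volume pedal with a black tread and a side knob, 110 x 75 x 47 mm; bystander, leave it. Origin at the centre of its underside.
- pickholder: yellow plastic pick holder with a spring clip, 75 x 50 x 38 mm; bystander, leave it. Origin at the centre of its underside.
- slide: chrome guitar slide standing on end, diameter 29, height 65 mm; bystander, leave it. Origin at the centre of its underside.
- spanner: stainless spanner lying flat, length 160 mm; bystander, leave it. Origin at the middle of its length, underside.

How it is judged:
By the outcome, as a careful person would: the job done as asked, in the order asked, and still so for the second after the job is handed in, with the robot touching nothing.
It also fails if it takes over 48 s, if anything falls off the work surface, if the arm or the gripper's body presses on something with over 40 N, if the wrist force passes 120 N, or if a joint passes its speed limit or range.

ROBOT

A 6-joint arm with a two-finger parallel gripper is mounted at the origin on the work surface. World frame = base frame: x ahead of the robot, y to its left, z up, the work surface at z = 0. Lengths are in m, angles in rad, forces in N, time in s.
With the tool pointing down it reaches from about 0.225 to 0.875 m from the base axis. Payload 3.4 kg.
Tool frame: the origin (TCP) lies between the finger pads; the fingertips stand 8 mm ahead of it and the grasp point (between the pads) lies 11 mm behind it; z points along the fingers, y is the line along which they close (so a half turn about z gives the same grasp; the last joint's range is limited). The gripper opens to 85 mm and grips with 20 to 120 N. Pads are 22 mm wide; open, the fingers measure 114 mm over their backs; the gripper's body (76 mm by 85 mm) begins 54 mm behind the grasp point. The pads swing forward as they close: fully open they stand 13 mm farther back than shut.
Start: joints at [-1.434, 0.276, 1.505, -0, 1.361, -0.121], TCP at [0.147, -0.556, 0.239] pointing down, gripper open.
Joint ranges: [-2.89, 2.89], [-0.75, 2.08], [0.22, 2.7], [-1.18, 4.32], [0.11, 2.71], [-2.7, 2.7]. Speed limits (rad/s): [2.57, 2.57, 3.14, 3.14, 3.14, 3.14].

INTERFACE

Orientations are given as a unit quaternion [w, x, y, z].
In Python, from rig import manip, optics, finder gives the robot as it stands.
- The arm moves only by the tool servo_tool, never from a script. Its argument "increments" is a list of rows, each a list of 7 numbers: the shift along the tool's x, y, z in cm, then the turn, a rotation vector about the tool's x, y, z in degrees, then the closure, from -1 (fully open) to 1 (shut). In form: [[x, y, z, rx, ry, rz, gripper], ...]. A call has exactly 5 rows; each row shifts and turns the commanded pose from where the row before left it, along the tool's axes as they then stand; what a row does not reach is not made up. A row lasts 1/10 s, in which the tool goes at most 50 mm and 8.59 degrees, less where a joint would pass 70% of its speed; a pose out of reach is approached as far as the arm can. A call is refused whole if a number of a shift passes 5 or a number of a turn 8.59, either way. A call with a gripper value outside its range is refused whole. The fingers move at their own pace and stop on an object; "squeeze" is the grip in N (left out, the last holds). Time passes only in rows, so rows that do not move let the fingers close, or fill a call up. It gives the time, the measured TCP pose, the force, the opening and the grip force at its end, in the units of the state.
- manip.get_state(): the state, without advancing time (a new reading comes with each control period).
- optics.get_image(name): name is "scene" or "side" or "wrist"; returns the picture (480x640x3 uint8, red, green, blue); there is no depth.
- optics.get_calibration(name): a dict with "fov_y" (degrees; the focal length in pixels is half the picture's height over the tangent of half this angle, whatever the lens; pixels are square), "cx", "cy" (the principal point, pixels), "dist_coeffs" ([k1, k2, p1, p2, k3] as OpenCV has them; the pictures are not rectified), "world_to_cam" (4x4, takes a point from world to camera coordinates). Camera axes: x right, y down, z forward; pixel columns grow to the right and rows downward; lengths in m; the calibration is good to about 2 mm. A picture is of the moment at which its call begins: read the wrist's pose just before it. get_calibration takes no time and is no camera call; for the wrist camera it gives the pose at the moment of the call.
- manip.sign_off(): hands the job in; it is judged then, once.
Trained networks look in the newest picture that a camera, given by its name, has taken for a name from the list of things; names that differ only in an ending like _2 or _b are one class to them, and where a whole thing is asked for, a point or a joint stands for the part that bears it (a point fixed in the world has none). Each returns a list of dicts, best first, with "p" (0 to 1); they miss things now and then, are a little off and sometimes report something else, mostly with a low value. They report only what shows in the picture. A call takes as long as a camera call.
- finder.silhouettes(label, camera): "region" (480x640 bool, what is visible of it) and "box" ([centre column, centre row, width, height] in pixels, round what is visible of it).
- finder.tip_of(label, camera): "at" ([column, row] in pixels: a listed point, or the origin of a listed thing).
The state is a dict: "clock": time; "qpos": joint angles; "qd": joint speeds; "effort": joint torques, N m; "position": TCP position; "ee_rot": TCP orientation; "contact_force": force on the tool from outside, world axes, zero at the start; "moment": the same for the moment, N m; "width": finger opening in m; "gripper_force": force on a finger pad.
Only numpy, scipy, OpenCV 4.12 (cv2) and the standard library are available. Lean on these libraries where they do the work, as an engineer would, in place of code of your own. Each camera call takes 0.05 s, during which the arm holds its last target. There are 200 camera calls.

## Working session

There is one attempt and no reset: what is moved stays moved. The work goes in short steps, Python scripts to look and compute and a tool call to move; the robot and the scene stay as the last step left them, time stands still between calls to the robot, and variables do not carry over. Pictures are saved under pics/ and viewed, at most 10 in all, crops included, and the job is handed in when it is done.

Besides the shell and the picture viewer there is one more tool, called after "Call:" by a JSON object that holds its "name" and its "arguments". servo_tool: Moves the arm, as the interface text tells. Its arguments: {"type":"object","properties":{"increments":{"type":"array","items":{"type":"array","items":{"type":"number"}}},"squeeze":{"type":"number"}},"required":["increments"]}

```bash
mkdir -p pics; ls
cat > h.py <<'E'
import numpy as np, cv2
from rig import manip, optics, finder
def K(c):
    f=240/np.tan(np.radians(c["fov_y"])/2)
    return np.array([[f,0,c["cx"]],[0,f,c["cy"]],[0,0,1]])
def ray(name,px,c=None):
    c=c or optics.get_calibration(name); T=np.array(c["world_to_cam"])
    n=cv2.undistortPoints(np.array([[px]],float),K(c),np.array(c["dist_coeffs"],float))[0,0]
    R=T[:3,:3]; o=-R.T@T[:3,3]; d=R.T@np.array([n[0],n[1],1]); return o,d/np.linalg.norm(d)
def tri(rays):
    A=0;b=0
    for o,d in rays:
        P=np.eye(3)-np.outer(d,d); A=A+P; b=b+P@o
    x=np.linalg.solve(A,b); return x,[float(np.linalg.norm((np.eye(3)-np.outer(d,d))@(x-o))) for o,d in rays]
def atz(r,z): o,d=r; return o+d*(z-o[2])/d[2]
def proj(name,p,c=None):
    c=c or optics.get_calibration(name); T=np.array(c["world_to_cam"])
    return cv2.projectPoints(np.array([p],float),cv2.Rodrigues(T[:3,:3])[0],T[:3,3],K(c),np.array(c["dist_coeffs"],float))[0][0,0]
def snap(name,fn):
    im=optics.get_image(name); cv2.imwrite(fn,im[:,:,::-1]); return im
E
python3 - <<'E'
from h import *
np.set_printoptions(precision=4,suppress=True)
ims=[]
R={}
for n in ["scene","side"]:
    snap(n,f"pics/{n}0.png")
    for l in ["pin_tip","sleeve_mid","lamp","stand","phaser","looper"]:
        r=finder.tip_of(l,n)
        if r:
            R[l,n]=ray(n,r[0]["at"]); print(n,l,r[0]["p"],np.round(r[0]["at"],1), len(r))
for l in ["pin_tip","sleeve_mid","lamp","stand","phaser","looper"]:
    rs=[R[k] for k in R if k[0]==l]
    if len(rs)==2: print(l,*tri(rs))
s=manip.get_state(); print(s["clock"],s["position"],s["ee_rot"],s["width"])
E
```

```text
pics
scene pin_tip 0.46 [315.1 225.2] 1
scene sleeve_mid 0.93 [295.6 220.2] 1
scene lamp 0.92 [387.7 226.4] 2
scene phaser 0.74 [429.6 257.6] 2
scene looper 0.69 [304.  262.7] 1
side sleeve_mid 0.55 [330.4 223.6] 1
side lamp 0.89 [287.9 291.6] 1
side phaser 0.88 [258.4 379.8] 1
side looper 0.8 [331.  304.3] 1
sleeve_mid [ 0.5748 -0.0042  0.1682] [0.002044179809770479, 0.0020441798097703703]
lamp [0.5961 0.1438 0.1144] [0.0013049101814324626, 0.001304910181432491]
phaser [ 0.6173  0.2287 -0.0022] [0.00046544540179727155, 0.00046544540179732077]
looper [0.5686 0.0083 0.0022] [0.004496908863689332, 0.004496908863689418]
0.7 [ 0.1466 -0.556   0.2394] [ 0.0001  0.9917  0.1286 -0.    ] 0.08526691928180122
```

View pics/scene0.png

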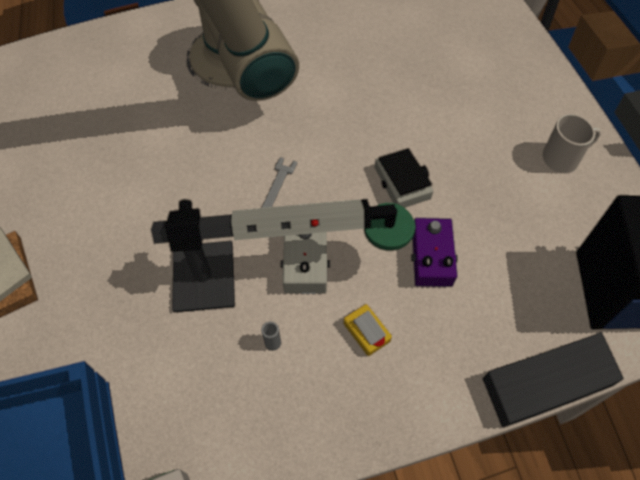

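View pics/side0.png

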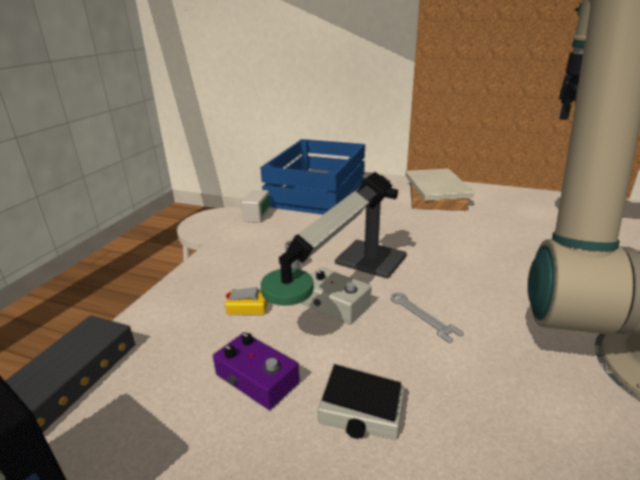

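The scene view shows the white tube running left to right. The red pin is at about (315,222), the two free holes at (286,225) and (252,228), the lamp at (390,226) and the phaser at (435,250). The side view agrees but can't see the pin. Next I'll hover above the pin and look closer.

```bash
cat >> h.py <<'E'
from scipy.spatial.transform import Rotation as Ro
np.set_printoptions(precision=4,suppress=True)
def frame(yaw):  # tube direction = (sin yaw, cos yaw,0)
    y=np.array([np.sin(yaw),np.cos(yaw),0]); e=np.array([np.cos(yaw),-np.sin(yaw),0]); u=np.array([0,0,1.])
    return e*np.cos(np.pi/6)+u/2, y, u*np.cos(np.pi/6)-e/2
def toolR(yaw):
    x,y,z=frame(yaw); return Ro.from_matrix(np.c_[y,x,-z])
def cur():
    s=manip.get_state(); q=s["ee_rot"]; return np.array(s["position"]),Ro.from_quat([q[1],q[2],q[3],q[0]])
def plan(p0,R0,p1,R1,n,g=-1):
    rv=(R0.inv()*R1).as_rotvec(); 
    for i in range(n):
        Ri=R0*Ro.from_rotvec(rv*i/n); d=Ri.inv().apply((p1-p0)/n)*100
        print([*[float(v) for v in np.round(d,2)],*[float(v) for v in np.round(np.degrees(rv)/n,2)],g],end=",\n" if i%5==4 else ",")
E
python3 - <<'E'
from h import *
yaw=np.arctan2(.0213,.148); x,y,z=frame(yaw)
C=np.array([.5961,.1438,.17])-.122*y; C[2]=.17
tip=C+.022*x; print(np.degrees(yaw),C,tip,proj("scene",tip),"mid",proj("scene",C-.026*y))
for s in (-.1,.1): print(proj("scene",C-.026*y+s*y+.017*x))
p,R=cur(); print(p,R.as_matrix())
p1=p+[0,0,.12]; plan(p,R,p1,R,5)
T=toolR(yaw); hover=C-z*(.011-.14)
plan(p1,R,hover,T,20); print(hover)
E
```

```text
8.18971205312959 [0.5787 0.023  0.17  ] [0.5976 0.0203 0.181 ] [315.7947 225.2844] mid [297.4376 220.461 ]
[232.791  234.0149]
[363.4283 217.7509]
[ 0.1466 -0.556   0.2394] [[ 0.9669  0.255  -0.    ]
 [ 0.255  -0.9669 -0.0001]
 [-0.      0.0001 -1.    ]]
[-0.0, 0.0, -2.4, 0.0, 0.0, 0.0, -1],[-0.0, 0.0, -2.4, 0.0, 0.0, 0.0, -1],[-0.0, 0.0, -2.4, 0.0, 0.0, 0.0, -1],[-0.0, 0.0, -2.4, 0.0, 0.0, 0.0, -1],[-0.0, 0.0, -2.4, 0.0, 0.0, 0.0, -1],
[2.53, -2.37, 0.39, -1.32, 0.88, -3.27, -1],[2.66, -2.24, 0.37, -1.32, 0.88, -3.27, -1],[2.77, -2.09, 0.37, -1.32, 0.88, -3.27, -1],[2.88, -1.94, 0.36, -1.32, 0.88, -3.27, -1],[2.98, -1.78, 0.36, -1.32, 0.88, -3.27, -1],
[3.07, -1.61, 0.37, -1.32, 0.88, -3.27, -1],[3.16, -1.44, 0.38, -1.32, 0.88, -3.27, -1],[3.23, -1.27, 0.4, -1.32, 0.88, -3.27, -1],[3.29, -1.09, 0.42, -1.32, 0.88, -3.27, -1],[3.34, -0.91, 0.45, -1.32, 0.88, -3.27, -1],
[3.38, -0.73, 0.48, -1.32, 0.88, -3.27, -1],[3.41, -0.55, 0.52, -1.32, 0.88, -3.27, -1],[3.43, -0.37, 0.56, -1.32, 0.88, -3.27, -1],[3.43, -0.19, 0.61, -1.32, 0.88, -3.27, -1],[3.43, -0.0, 0.66, -1.32, 0.88, -3.27, -1],
[3.41, 0.18, 0.71, -1.32, 0.88, -3.27, -1],[3.39, 0.35, 0.77, -1.32, 0.88, -3.27, -1],[3.35, 0.53, 0.83, -1.32, 0.88, -3.27, -1],[3.3, 0.7, 0.9, -1.32, 0.88, -3.27, -1],[3.24, 0.86, 0.97, -1.32, 0.88, -3.27, -1],
[0.5149 0.0322 0.2817]
```

Call:
{"name": "servo_tool", "arguments": {"increments": [[0,0,-2.4,0,0,0,-1],[0,0,-2.4,0,0,0,-1],[0,0,-2.4,0,0,0,-1],[0,0,-2.4,0,0,0,-1],[0,0,-2.4,0,0,0,-1]]}}

```text
clock: 1.2
position: [0.1466, -0.5559, 0.3604]
ee_rot: [0.0, 0.992, 0.129, 0.0]
contact_force: [0.3, -0.9, 0.4]
width: 0.0852
gripper_force: 0.0
```

Call:
{"name": "servo_tool", "arguments": {"increments": [[2.53,-2.37,0.39,-1.32,0.88,-3.27,-1],[2.66,-2.24,0.37,-1.32,0.88,-3.27,-1],[2.77,-2.09,0.37,-1.32,0.88,-3.27,-1],[2.88,-1.94,0.36,-1.32,0.88,-3.27,-1],[2.98,-1.78,0.36,-1.32,0.88,-3.27,-1]]}}

```text
clock: 1.7
position: [0.2391, -0.4076, 0.34]
ee_rot: [0.053, 0.961, 0.269, 0.046]
contact_force: [-0.1, -0.8, 0.1]
width: 0.0851
gripper_force: 0.0
```

Call:
{"name": "servo_tool", "arguments": {"increments": [[3.07,-1.61,0.37,-1.32,0.88,-3.27,-1],[3.16,-1.44,0.38,-1.32,0.88,-3.27,-1],[3.23,-1.27,0.4,-1.32,0.88,-3.27,-1],[3.29,-1.09,0.42,-1.32,0.88,-3.27,-1],[3.34,-0.91,0.45,-1.32,0.88,-3.27,-1]]}}

```text
clock: 2.2
position: [0.3311, -0.2605, 0.3209]
ee_rot: [0.103, 0.906, 0.401, 0.09]
contact_force: [-0.5, -0.6, 0.4]
width: 0.0853
gripper_force: 0.0
```

Call:
{"name": "servo_tool", "arguments": {"increments": [[3.38,-0.73,0.48,-1.32,0.88,-3.27,-1],[3.41,-0.55,0.52,-1.32,0.88,-3.27,-1],[3.43,-0.37,0.56,-1.32,0.88,-3.27,-1],[3.43,-0.19,0.61,-1.32,0.88,-3.27,-1],[3.43,0,0.66,-1.32,0.88,-3.27,-1]]}}

```text
clock: 2.7
position: [0.4231, -0.1134, 0.3019]
ee_rot: [0.152, 0.828, 0.524, 0.132]
contact_force: [1.2, 0.0, 0.0]
width: 0.0855
gripper_force: 0.0
```

Call:
{"name": "servo_tool", "arguments": {"increments": [[3.41,0.18,0.71,-1.32,0.88,-3.27,-1],[3.39,0.35,0.77,-1.32,0.88,-3.27,-1],[3.35,0.53,0.83,-1.32,0.88,-3.27,-1],[3.3,0.7,0.9,-1.32,0.88,-3.27,-1],[3.24,0.86,0.97,-1.32,0.88,-3.27,-1]]}}

```text
clock: 3.2
position: [0.5153, 0.0338, 0.2827]
ee_rot: [0.195, 0.729, 0.633, 0.17]
contact_force: [0.6, -0.7, 0.3]
width: 0.0852
gripper_force: 0.0
```

Run:
```python
from h import *
c=optics.get_calibration("wrist"); snap("wrist","pics/w1.png")
p,R=cur(); s=manip.get_state(); print(s["clock"],p,s["contact_force"])
yaw=np.radians(8.19); x,y,z=frame(yaw); C=np.array([.5787,.0231,.17]); print(R.as_matrix()-np.c_[y,x,-z])
print("pred pin",proj("wrist",C+.022*x,c),"edges",[proj("wrist",C+a*x+.017*z+t*y,c) for a in(-.017,.017) for t in(-.04,.04)])
for l in ["pin_tip","sleeve_mid","lamp"]:
    for r in finder.tip_of(l,"wrist")[:2]: print(l,r["p"],r["at"])
```

```text
3.25 [0.5167 0.037  0.2819] [ 0.4028  1.0029 -0.6511]
[[-0.0063 -0.0002  0.0021]
 [ 0.0009  0.0035  0.0065]
 [ 0.0042  0.0012  0.0007]]
pred pin [362.3862 230.0987] edges [array([303.9587, 294.9654]), array([301.9094, 174.7671]), array([355.1209, 295.1011]), array([358.0603, 174.9466])]
sleeve_mid 0.84 [326.7, 268.7]
lamp 0.69 [294.5, 49.9]
```

View pics/w1.png

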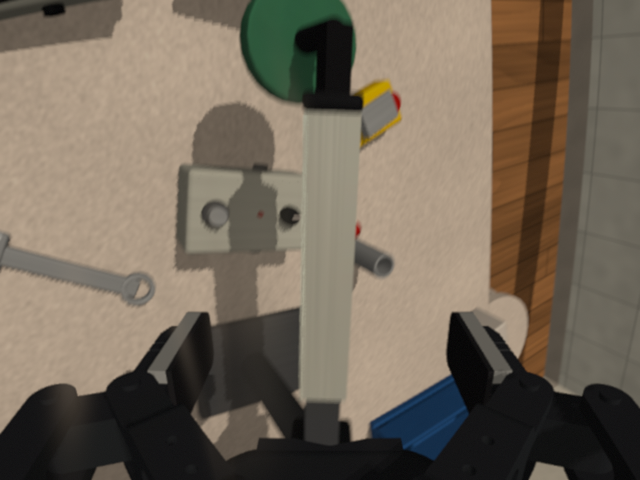

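The wrist view shows the tube down the middle, with edges at about columns 303 and 357 by the pin. The red pin head shows at (358,230), within a few pixels of the prediction. I'll fit the yaw and offset from the edges.

Run:
```python
from h import *
from scipy.optimize import least_squares
c=optics.get_calibration("wrist"); im=cv2.imread("pics/w1.png").astype(float)
g=cv2.GaussianBlur(im,(3,3),0).sum(2)
red=(im[:,:,2]>130)&(im[:,:,1]<70)&(im[:,:,0]<70); red[:200]=0;red[260:]=0;red[:,:340]=0;red[:,380:]=0
ys,xs=np.nonzero(red); print("red",xs.mean(),ys.mean(),xs.min(),xs.max(),ys.min(),ys.max())
L=[];Rr=[]
hsv=cv2.cvtColor(im.astype(np.uint8),cv2.COLOR_BGR2HSV)
for r in range(130,390,20):
    row=g[r]; d=np.abs(np.gradient(row))
    l=292+np.argmax(d[292:314]); q=340+np.argmax(d[340:368]); L.append((l,r));Rr.append((q,r))
print(L,Rr)
def model(v):
    yaw,dx,roll=v; x,y,z=frame(yaw); C=np.array([.5787+dx,.0231,.17]); out=[]
    for pts,a in((L,-.017),(Rr,.017)):
        P=[proj("wrist",C+a*x+.017*z+t*y,c) for t in np.linspace(-.11,.08,8)]
        P=np.array(P)[np.argsort([p[1] for p in P])]
        out+= [np.interp(r,P[:,1],P[:,0])-q for q,r in pts]
    return out
s=least_squares(lambda v:model([v[0],v[1],0]),[.143,0],loss="soft_l1"); print(np.degrees(s.x[0]),s.x[1],np.round(model([*s.x,0]),1))
yaw=s.x[0];x,y,z=frame(yaw);C=np.array([.5787+s.x[1],.0231,.17]);print("pin pred",proj("wrist",C+.022*x,c),proj("wrist",C+.018*x+.003*z,c),proj("scene",C+.022*x))
print("lamp along",(np.array([.5961,.1438,0])-C)[:2]@y[:2])
```

```text
red 357.3 229.5 356 359 226 233
[(np.int64(305), 130), (np.int64(307), 150), (np.int64(306), 170), (np.int64(306), 190), (np.int64(296), 210), (np.int64(305), 230), (np.int64(305), 250), (np.int64(305), 270), (np.int64(305), 290), (np.int64(299), 310), (np.int64(299), 330), (np.int64(299), 350), (np.int64(299), 370)] [(np.int64(360), 130), (np.int64(362), 150), (np.int64(358), 170), (np.int64(357), 190), (np.int64(356), 210), (np.int64(360), 230), (np.int64(354), 250), (np.int64(358), 270), (np.int64(353), 290), (np.int64(351), 310), (np.int64(349), 330), (np.int64(349), 350), (np.int64(347), 370)]
11.062863548499667 -0.0015508286226810265 [ 0.6 -2.  -1.6 -2.2  7.2 -2.4 -3.  -3.5 -4.   1.4  0.9  0.4 -0.1  3.3
  0.   2.7  2.4  2.1 -3.2  1.5 -3.9 -0.2  0.4  1.  -0.3  0.3]
pin pred [362.2036 230.5094] [356.5338 231.4455] [314.9141 224.481 ]
lamp along 0.12209345783161374
```

Run:
```python
from h import *
from scipy.optimize import least_squares
im=cv2.imread("pics/scene0.png").astype(int); 
def cen(x0,x1,y0,y1,red=False):
    p=im[y0:y1,x0:x1]; w=np.clip(p[:,:,2]-p[:,:,1]-30,0,None) if red else np.clip(110-p.sum(2)/3,0,None)
    Y,X=np.mgrid[y0:y1,x0:x1]; return np.array([(w*X).sum(),(w*Y).sum()])/w.sum()
h2=cen(245,260,222,234);h1=cen(279,293,219,231);pn=cen(308,322,216,229,True);print(h2,h1,pn)
c=optics.get_calibration("scene")
def pt(v,t,a): x,y,z=frame(v[0]); return proj("scene",np.array([.5787+v[1],.0231,.17])+t*y+a*x,c)
def f(v): return np.r_[pt(v,-v[2],.017)-h1,pt(v,-v[3],.017)-h2,pt(v,v[4],.020)-pn]
s=least_squares(f,[.16,0,.045,.09,0]);print(np.degrees(s.x[0]),s.x[1:],f(s.x))
for l in ("sleeve_mid",):
  pass
# wrist-side silhouette of the tube
optics.get_image("wrist"); r=finder.silhouettes("sleeve_mid","wrist"); 
m=r[0]["region"]; print(r[0]["p"],r[0]["box"])
cw=optics.get_calibration("wrist")
for row in range(130,391,40):
    xs=np.nonzero(m[row])[0]
    print(row,xs.min(),xs.max())
for deg in (8.2,9.5,11):
    x,y,z=frame(np.radians(deg)); C=np.array([.5787,.0231,.17])
    for a in(-.017,.017):
        print(deg,a,[np.round(proj("wrist",C+a*x+.017*z+t*y,cw)) for t in(-.09,-.03,.05)])
```

```text
[251.4903 227.8334] [285.6283 224.819 ] [314.5925 222.1831]
9.518774732742497 [-0.0042  0.0441  0.0961 -0.0001] [-0.0396 -0.3796  0.0183  0.174   0.0213  0.2051]
0.82 [303.2, 201.4, 130.1, 399.5]
130 304 361
170 302 359
210 303 358
250 302 353
290 302 351
330 301 350
370 301 348
8.2 -0.017 [array([306., 356.]), array([305., 278.]), array([302., 154.])]
8.2 0.017 [array([355., 356.]), array([357., 278.]), array([359., 154.])]
9.5 -0.017 [array([304., 356.]), array([304., 277.]), array([304., 153.])]
9.5 0.017 [array([352., 357.]), array([356., 278.]), array([361., 154.])]
11 -0.017 [array([301., 356.]), array([303., 276.]), array([306., 152.])]
11 0.017 [array([349., 358.]), array([355., 278.]), array([362., 154.])]
```

Run:
```python
from h import *
yaw=np.radians(9.8); x,y,z=frame(yaw); C=np.array([.5770,.0231,.17])
p,R=cur(); T=toolR(yaw); g=C-.013*z
print(g); h=g+z*.09; plan(p,R,h,T,5); plan(h,T,g,T,5)
```

```text
[0.5834 0.022  0.1587]
[0.03, -0.04, 1.04, -0.01, -0.17, 0.26, -1],[0.03, -0.04, 1.04, -0.01, -0.17, 0.26, -1],[0.04, -0.04, 1.04, -0.01, -0.17, 0.26, -1],[0.04, -0.04, 1.04, -0.01, -0.17, 0.26, -1],[0.04, -0.04, 1.04, -0.01, -0.17, 0.26, -1],
[0.0, -0.0, 1.8, 0.0, 0.0, 0.0, -1],[0.0, -0.0, 1.8, 0.0, 0.0, 0.0, -1],[0.0, -0.0, 1.8, 0.0, 0.0, 0.0, -1],[0.0, -0.0, 1.8, 0.0, 0.0, 0.0, -1],[0.0, -0.0, 1.8, 0.0, 0.0, 0.0, -1],
```

Call:
{"name": "servo_tool", "arguments": {"increments": [[0.03,-0.04,1.04,0,-0.17,0.26,-1],[0.03,-0.04,1.04,0,-0.17,0.26,-1],[0.04,-0.04,1.04,0,-0.17,0.26,-1],[0.04,-0.04,1.04,0,-0.17,0.26,-1],[0.04,-0.04,1.04,0,-0.17,0.26,-1]], "squeeze": 25}}

```text
clock: 4.0
position: [0.5394, 0.03, 0.2353]
ee_rot: [0.198, 0.739, 0.622, 0.166]
contact_force: [0.3, -0.1, -0.3]
width: 0.0853
gripper_force: 0.0
```

Run:
```python
from h import *
c=optics.get_calibration("wrist"); im=snap("wrist","pics/w2.png").astype(int)
p,R=cur(); yaw=np.radians(9.8); x,y,z=frame(yaw); C=np.array([.5770,.0231,.17])
print(p,np.degrees((R.inv()*toolR(yaw)).as_rotvec()))
red=(im[:,:,0]>120)&(im[:,:,1]<70)&(im[:,:,2]<70); ys,xs=np.nonzero(red[:, :450]); print("red",[(a,b) for a,b in zip(xs,ys)][::8])
print("pred pin",proj("wrist",C+.022*x,c),proj("wrist",C+.019*x,c))
for a in(-.017,.017): print(a,[np.round(proj("wrist",C+a*x+.017*z+t*y,c)) for t in(-.03,0,.05)])
r=finder.silhouettes("sleeve_mid","wrist"); m=r[0]["region"]
for row in range(60,400,30):
    q=np.nonzero(m[row])[0]; print(row,q.min() if len(q) else 0,q.max() if len(q) else 0,end="; ")
g=C-.013*z; print((R.inv().apply(g-p))*100)
```

```text
[0.5391 0.0301 0.2336] [-0.2296  0.0238  0.0104]
red [(np.int64(401), np.int64(86)), (np.int64(401), np.int64(88)), (np.int64(403), np.int64(89)), (np.int64(405), np.int64(90)), (np.int64(406), np.int64(91)), (np.int64(407), np.int64(92)), (np.int64(409), np.int64(93)), (np.int64(403), np.int64(95)), (np.int64(405), np.int64(96)), (np.int64(407), np.int64(97)), (np.int64(409), np.int64(98)), (np.int64(407), np.int64(100)), (np.int64(406), np.int64(102)), (np.int64(408), np.int64(104)), (np.int64(367), np.int64(252)), (np.int64(368), np.int64(254)), (np.int64(368), np.int64(256)), (np.int64(367), np.int64(258)), (np.int64(370), np.int64(259)), (np.int64(368), np.int64(261))]
pred pin [372.4406 256.3283] [366.9664 256.3224]
-0.017 [array([300., 320.]), array([299., 268.]), array([297., 169.])]
0.017 [array([364., 320.]), array([366., 268.]), array([369., 170.])]
60 225 355; 90 252 369; 120 297 372; 150 298 369; 180 297 368; 210 297 367; 240 298 366; 270 299 365; 300 299 364; 330 299 362; 360 300 361; 390 300 360; [-0.0422  0.1909  8.7281]
```

View pics/w2.png

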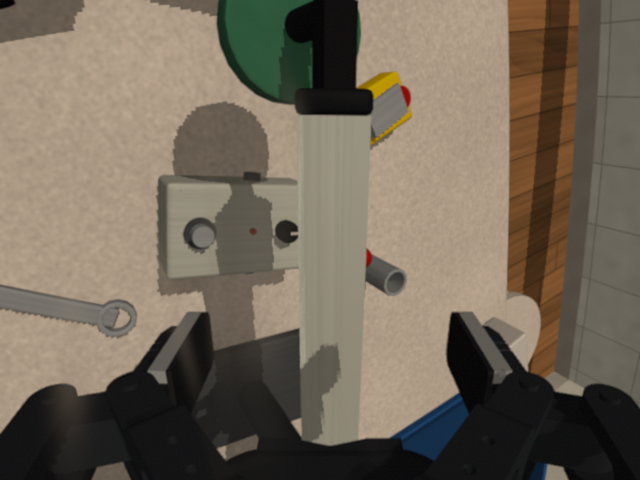

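The view matches the model within 1 px: tube edges at 298 and 366, pin at (368,256). I'll descend now.

Call:
{"name": "servo_tool", "arguments": {"increments": [[0,0,1.8,0,0,0,-1],[0,0,1.8,0,0,0,-1],[0,0,1.8,0,0,0,-1],[0,0,1.8,0,0,0,-1],[0,0,1.6,0,0,0,-1]]}}

```text
clock: 4.6
position: [0.5831, 0.0229, 0.1598]
ee_rot: [0.198, 0.739, 0.623, 0.167]
contact_force: [0.3, -0.5, 0.1]
width: 0.0851
gripper_force: 0.0
```

Call:
{"name": "servo_tool", "arguments": {"increments": [[0,0,0,0,0,0,-0.5],[0,0,0,0,0,0,-0.4],[0,0,0,0,0,0,-0.3],[0,0,0,0,0,0,-0.2],[0,0,0,0,0,0,-0.2]]}}

```text
clock: 5.1
position: [0.5826, 0.023, 0.1612]
ee_rot: [0.198, 0.738, 0.622, 0.167]
contact_force: [0.2, 0.1, -0.4]
width: 0.0512
gripper_force: 0.0
```

Run:
```python
from h import *
snap("wrist","pics/w3.png")
p,R=cur(); s=manip.get_state(); yaw=np.radians(9.8); x,y,z=frame(yaw); C=np.array([.5770,.0231,.17])
print(s["width"],s["contact_force"],p,np.degrees((R.inv()*toolR(yaw)).as_rotvec()),R.inv().apply(C-.013*z-p)*100)
```

```text
0.05108580332452168 [ 0.5913 -1.2066 -0.9334] [0.5826 0.0229 0.1611] [ 0.0548 -0.0386  0.0449] [-0.0796 -0.0337  0.2519]
```

View pics/w3.png

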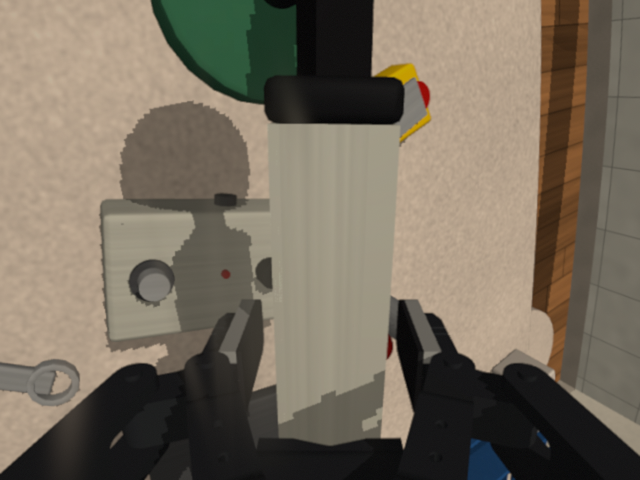

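The pads straddle the tube evenly, and the pin shows at (387,347) beside the right pad.

Run:
```python
from h import *
c=optics.get_calibration("wrist"); p,R=cur(); yaw=np.radians(9.8); x,y,z=frame(yaw); C=np.array([.5770,.0231,.17])
im=cv2.imread("pics/w3.png").astype(int); red=(im[:,:,2]>120)&(im[:,:,1]<70)&(im[:,:,0]<70); ys,xs=np.nonzero(red[300:400]); print("red",xs.min(),xs.max(),ys.min()+300,ys.max()+300)
for a in(.017,.022):
  for t in (-.006,0,.006): print(a,t,proj("wrist",C+a*x+t*y,c),proj("wrist",C+a*x+t*y+.006*z,c))
for sx in(-.011,.011): print("pad",sx,[np.round(proj("wrist",p+R.apply([sx,.0255,zz]),c)) for zz in(.008,-.011,-.022,-.03)])
```

```text
Traceback (most recent call last):
ValueError: zero-size array to reduction operation minimum which has no identity
```

Run:
```python
from h import *
c=optics.get_calibration("wrist"); p,R=cur(); yaw=np.radians(9.8); x,y,z=frame(yaw); C=np.array([.5770,.0231,.17])
im=cv2.imread("pics/w3.png").astype(int); red=(im[:,:,2]>1.8*im[:,:,1])&(im[:,:,2]>50); ys,xs=np.nonzero(red[325:400,370:410]); print("red",xs.min()+370,xs.max()+370,ys.min()+325,ys.max()+325)
for a in(.017,.022):
  for t in (-.006,0,.006): print(a,t,proj("wrist",C+a*x+t*y,c),proj("wrist",C+a*x+t*y+.006*z,c))
for sx in(-.011,.011): print("pad",sx,[np.round(proj("wrist",p+R.apply([sx,.0255,zz]),c)) for zz in(.008,-.011,-.022,-.03)])
```

```text
red 387 391 336 357
0.017 -0.006 [379.05   358.0642] [381.0164 368.2149]
0.017 0 [379.8073 343.5237] [381.8424 353.2645]
0.017 0.006 [380.5746 328.5324] [382.6803 337.8241]
0.022 -0.006 [393.0597 357.9853] [395.5741 368.1187]
0.022 0 [394.0191 343.4555] [396.6209 353.18  ]
0.022 0.006 [394.9912 328.4759] [397.6826 337.7525]
pad -0.011 [array([395., 340.]), array([403., 369.]), array([409., 388.]), array([413., 405.])]
pad 0.011 [array([399., 290.]), array([407., 314.]), array([414., 331.]), array([419., 345.])]
```

Call:
{"name": "servo_tool", "arguments": {"increments": [[-0.1,-0.03,0.2,0,0,0,-0.2],[0,0,0,0,0,0,-0.1],[0,0,0,0,0,0,-0.05],[0,0,0,0,0,0,0],[0,0,0,0,0,0,0.05]], "squeeze": 25}}

```text
clock: 5.65
position: [0.5846, 0.0216, 0.1597]
ee_rot: [0.199, 0.738, 0.622, 0.168]
contact_force: [2.3, -0.1, 2.1]
width: 0.0408
gripper_force: 1.6
```

Call:
{"name": "servo_tool", "arguments": {"increments": [[0,0,0,0,0,0,0.1],[0,0,0,0,0,0,0.15],[0,0,0,0,0,0,0.2],[0,0,0,0,0,0,0.3],[0,0,0,0,0,0,0.3]]}}

```text
clock: 6.15
position: [0.5838, 0.0218, 0.1593]
ee_rot: [0.198, 0.739, 0.622, 0.168]
contact_force: [1.8, 0.4, 6.0]
width: 0.0339
gripper_force: 24.3
```

The width is 33.9 mm, so the pin is flush under the pad. Now a gentle pull.

Call:
{"name": "servo_tool", "arguments": {"increments": [[0.1,0,0,0,0,0,0.3],[0.1,0,0,0,0,0,0.3],[0.1,0,0,0,0,0,0.3],[0.1,0,0,0,0,0,0.3],[0.1,0,0,0,0,0,0.3]]}}

```text
clock: 6.65
position: [0.5845, 0.0257, 0.1593]
ee_rot: [0.199, 0.739, 0.622, 0.167]
contact_force: [0.1, -8.1, 7.0]
width: 0.0338
gripper_force: 24.5
```

Call:
{"name": "servo_tool", "arguments": {"increments": [[0.1,0,0,0,0,0,0.3],[0.1,0,0,0,0,0,0.3],[0.1,0,0,0,0,0,0.3],[0.1,0,0,0,0,0,0.3],[0.1,0,0,0,0,0,0.3]]}}

```text
clock: 7.15
position: [0.5854, 0.0306, 0.1593]
ee_rot: [0.199, 0.739, 0.622, 0.167]
contact_force: [1.2, -4.9, 6.5]
width: 0.0339
gripper_force: 24.4
```

Call:
{"name": "servo_tool", "arguments": {"increments": [[0.12,0,0,0,0,0,0.3],[0.12,0,0,0,0,0,0.3],[0.12,0,0,0,0,0,0.3],[0.12,0,0,0,0,0,0.3],[0.12,0,0,0,0,0,0.3]]}}

```text
clock: 7.65
position: [0.5865, 0.0366, 0.1593]
ee_rot: [0.199, 0.739, 0.622, 0.167]
contact_force: [2.0, -5.2, 5.5]
width: 0.0337
gripper_force: 24.4
```

```bash
cat >> h.py <<'E'
def lampslide():
    u=[]
    for n in("scene","side"):
        optics.get_image(n); r=finder.tip_of("lamp",n)
        if r: u.append(ray(n,r[0]["at"])); q=atz(u[-1],.114); print(n,r[0]["p"],"slide mm",1000*(q-np.array([.5961,.1438,.114]))[:2]@frame(np.radians(9.8))[1][:2])
E
python3 -c "
from h import *
lampslide(); s=manip.get_state(); print(s['clock'],s['contact_force'],s['position'])"
```

```text
scene 0.81 slide mm 14.487861510563212
side 0.56 slide mm 12.66745052358068
7.85 [ 1.1016 -2.5362  6.0611] [0.5866 0.037  0.1593]
```

Call:
{"name": "servo_tool", "arguments": {"increments": [[0.15,0,0,0,0,0,0.3],[0.15,0,0,0,0,0,0.3],[0.15,0,0,0,0,0,0.3],[0.15,0,0,0,0,0,0.3],[0.15,0,0,0,0,0,0.3]]}}

```text
clock: 8.35
position: [0.5879, 0.044, 0.1593]
ee_rot: [0.199, 0.739, 0.622, 0.167]
contact_force: [1.5, -6.6, 5.5]
width: 0.0341
gripper_force: 24.5
```

Call:
{"name": "servo_tool", "arguments": {"increments": [[0.15,0,0,0,0,0,0.3],[0.15,0,0,0,0,0,0.3],[0.15,0,0,0,0,0,0.3],[0.15,0,0,0,0,0,0.3],[0.15,0,0,0,0,0,0.3]]}}

```text
clock: 8.85
position: [0.5892, 0.0514, 0.1594]
ee_rot: [0.199, 0.739, 0.622, 0.167]
contact_force: [2.6, -6.3, 4.4]
width: 0.0338
gripper_force: 24.6
```

Call:
{"name": "servo_tool", "arguments": {"increments": [[0.1,0,0,0,0,0,0.3],[0.1,0,0,0,0,0,0.3],[0.1,0,0,0,0,0,0.3],[0.1,0,0,0,0,0,0.3],[0.1,0,0,0,0,0,0.3]]}}

```text
clock: 9.35
position: [0.5901, 0.0563, 0.1594]
ee_rot: [0.199, 0.739, 0.622, 0.167]
contact_force: [3.8, -5.5, 5.4]
width: 0.0338
gripper_force: 24.6
```

Call:
{"name": "servo_tool", "arguments": {"increments": [[0.1,0,0,0,0,0,0.3],[0.1,0,0,0,0,0,0.3],[0.1,0,0,0,0,0,0.3],[0.1,0,0,0,0,0,0.3],[0.1,0,0,0,0,0,0.3]]}}

```text
clock: 9.85
position: [0.5913, 0.0626, 0.1593]
ee_rot: [0.198, 0.739, 0.622, 0.168]
contact_force: [5.2, 0.2, 4.3]
width: 0.0337
gripper_force: 24.8
```

Call:
{"name": "servo_tool", "arguments": {"increments": [[0.08,0,0,0,0,0,0.3],[0.06,0,0,0,0,0,0.3],[0.06,0,0,0,0,0,0.3],[0.06,0,0,0,0,0,0.3],[0.06,0,0,0,0,0,0.3]]}}

```text
clock: 10.35
position: [0.5918, 0.0653, 0.1593]
ee_rot: [0.199, 0.738, 0.622, 0.168]
contact_force: [5.3, -3.6, 4.5]
width: 0.0341
gripper_force: 25.1
```

Call:
{"name": "servo_tool", "arguments": {"increments": [[0.05,0,0,0,0,0,0.3],[0.05,0,0,0,0,0,0.3],[0,0,0,0,0,0,0.3],[0,0,0,0,0,0,0.3],[0,0,0,0,0,0,0.3]]}}

```text
clock: 10.85
position: [0.592, 0.0663, 0.1594]
ee_rot: [0.199, 0.738, 0.622, 0.168]
contact_force: [5.0, -2.6, 5.2]
width: 0.0339
gripper_force: 25.1
```

Call:
{"name": "servo_tool", "arguments": {"increments": [[0.05,0,0,0,0,0,0.3],[0.05,0,0,0,0,0,0.3],[0,0,0,0,0,0,0.3],[0,0,0,0,0,0,0.3],[0,0,0,0,0,0,0.3]]}}

```text
clock: 11.35
position: [0.592, 0.0668, 0.1593]
ee_rot: [0.199, 0.738, 0.622, 0.167]
contact_force: [4.4, -5.4, 4.2]
width: 0.0335
gripper_force: 25.2
```

```bash
python3 -c "
from h import *
s=manip.get_state(); print(s['clock'],s['contact_force'],s['position'])
a=snap('scene','a.png')[150:310,220:440]; b=snap('wrist','b.png')[200:480,200:560]
cv2.imwrite('pics/m1.png',np.hstack([cv2.resize(a,(440,320)),cv2.resize(b,(360,320))])[:,:,::-1])"
```

```text
11.35 [ 4.3659 -5.4418  4.2276] [0.592  0.0668 0.1593]
```

View pics/m1.png

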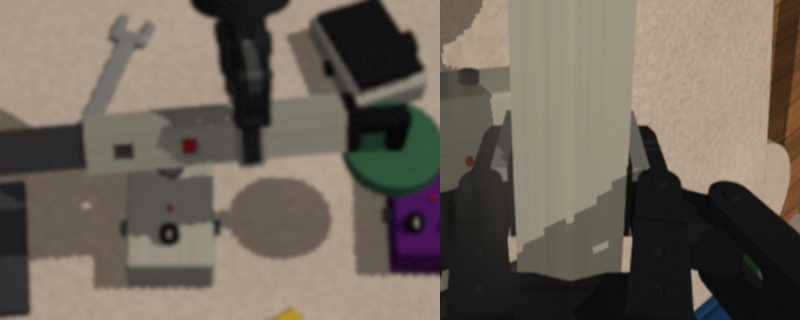

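The scene crop (left half) shows the red pin standing in the second hole at (190,145), and the pull force is rising at the stop, so the first click is done. I'll let go and return to the pin.

Call:
{"name": "servo_tool", "arguments": {"increments": [[-0.05,0,0,0,0,0,0],[0,0,0,0,0,0,-0.3],[0,0,0,0,0,0,-0.4],[0,0,0,0,0,0,-0.4],[0,0,0,0,0,0,-0.4]]}}

```text
clock: 11.95
position: [0.5902, 0.067, 0.1578]
ee_rot: [0.197, 0.739, 0.623, 0.166]
contact_force: [-0.6, 0.6, -0.8]
width: 0.0594
gripper_force: 0.0
```

Call:
{"name": "servo_tool", "arguments": {"increments": [[-0.6,0,0,0,0,0,-0.4],[-1.1,0,0,0,0,0,-0.4],[-1.2,0,0,0,0,0,-0.4],[-1.1,0,0,0,0,0,-0.4],[-0.6,0,0,0,0,0,-0.4]]}}

```text
clock: 12.45
position: [0.5826, 0.0205, 0.1584]
ee_rot: [0.198, 0.739, 0.622, 0.166]
contact_force: [-0.6, -0.1, 0.0]
width: 0.0597
gripper_force: 0.0
```

Call:
{"name": "servo_tool", "arguments": {"increments": [[0,0,0,0,0,0,-0.3],[0,0,0,0,0,0,-0.2],[0,0,0,0,0,0,-0.2],[0,0,0,0,0,0,-0.2],[0,0,0,0,0,0,-0.2]]}}

```text
clock: 12.95
position: [0.5831, 0.0218, 0.1584]
ee_rot: [0.198, 0.738, 0.623, 0.167]
contact_force: [0.1, 0.5, -0.1]
width: 0.051
gripper_force: 0.0
```

Run:
```python
from h import *
s=manip.get_state(); print(s['clock'],s['contact_force'],s['position'],s["width"])
c=optics.get_calibration("wrist"); im=snap("wrist","b2.png")[:,:,::-1].astype(int); red=(im[:,:,2]>1.8*im[:,:,1])&(im[:,:,2]>50); ys,xs=np.nonzero(red[300:420,370:420]); print("red",xs.min()+370,xs.max()+370,ys.min()+300,ys.max()+300) if len(xs) else print("no red")
p,R=cur(); print([np.round(proj("wrist",p+R.apply([sx,.0255,-.011]),c)) for sx in(-.011,.011)])
lampslide()
```

```text
12.95 [ 0.1174  0.4724 -0.0977] [0.5831 0.0218 0.1584] 0.05098502276390085
red 391 396 338 359
[array([403., 369.]), array([407., 314.])]
scene 0.78 slide mm 40.51276690692877
side 0.96 slide mm 36.82204323688576
```

Call:
{"name": "servo_tool", "arguments": {"increments": [[0,0.03,0,0,0,0,-0.15],[0,0,0,0,0,0,-0.05],[0,0,0,0,0,0,0],[0,0,0,0,0,0,0.05],[0,0,0,0,0,0,0.1]]}}

```text
clock: 13.7
position: [0.5846, 0.0213, 0.1598]
ee_rot: [0.199, 0.738, 0.622, 0.168]
contact_force: [1.9, -1.0, 2.7]
width: 0.0382
gripper_force: 1.6
```

Call:
{"name": "servo_tool", "arguments": {"increments": [[0,0,0,0,0,0,0.2],[0,0,0,0,0,0,0.3],[0,0,0,0,0,0,0.3],[0,0,0,0,0,0,0.3],[0,0,0,0,0,0,0.3]]}}

```text
clock: 14.2
position: [0.5837, 0.0214, 0.1594]
ee_rot: [0.198, 0.739, 0.622, 0.167]
contact_force: [-0.5, -0.4, 5.0]
width: 0.034
gripper_force: 24.3
```

Call:
{"name": "servo_tool", "arguments": {"increments": [[0.1,0,0,0,0,0,0.3],[0.1,0,0,0,0,0,0.3],[0.1,0,0,0,0,0,0.3],[0.1,0,0,0,0,0,0.3],[0.1,0,0,0,0,0,0.3]]}}

```text
clock: 14.7
position: [0.5843, 0.0247, 0.1593]
ee_rot: [0.199, 0.739, 0.622, 0.166]
contact_force: [-1.1, -11.3, 6.6]
width: 0.0336
gripper_force: 24.3
```

Call:
{"name": "servo_tool", "arguments": {"increments": [[0.1,0,0,0,0,0,0.3],[0.1,0,0,0,0,0,0.3],[0.1,0,0,0,0,0,0.3],[0.1,0,0,0,0,0,0.3],[0.1,0,0,0,0,0,0.3]]}}

```text
clock: 15.2
position: [0.5853, 0.0303, 0.1593]
ee_rot: [0.199, 0.739, 0.622, 0.167]
contact_force: [-0.2, -5.6, 5.8]
width: 0.0338
gripper_force: 24.4
```

Call:
{"name": "servo_tool", "arguments": {"increments": [[0.15,0,0,0,0,0,0.3],[0.15,0,0,0,0,0,0.3],[0.15,0,0,0,0,0,0.3],[0.15,0,0,0,0,0,0.3],[0.15,0,0,0,0,0,0.3]]}}

```text
clock: 15.7
position: [0.5867, 0.0377, 0.1594]
ee_rot: [0.199, 0.739, 0.622, 0.167]
contact_force: [0.4, -5.0, 5.4]
width: 0.0338
gripper_force: 24.4
```

```bash
python3 -c "
from h import *
lampslide(); s=manip.get_state(); print(s['clock'],s['contact_force'],s['position'])"
```

```text
scene 0.91 slide mm 62.717515783318945
side 0.92 slide mm 62.40218243501917
15.9 [ 1.2928 -2.2519  4.7479] [0.5868 0.0383 0.1594]
```

Call:
{"name": "servo_tool", "arguments": {"increments": [[0.15,0,0,0,0,0,0.3],[0.15,0,0,0,0,0,0.3],[0.15,0,0,0,0,0,0.3],[0.15,0,0,0,0,0,0.3],[0.15,0,0,0,0,0,0.3]]}}

```text
clock: 16.4
position: [0.5881, 0.0451, 0.1593]
ee_rot: [0.199, 0.739, 0.622, 0.167]
contact_force: [1.2, -6.1, 4.3]
width: 0.0337
gripper_force: 24.6
```

Call:
{"name": "servo_tool", "arguments": {"increments": [[0.15,0,0,0,0,0,0.3],[0.15,0,0,0,0,0,0.3],[0.15,0,0,0,0,0,0.3],[0.15,0,0,0,0,0,0.3],[0.15,0,0,0,0,0,0.3]]}}

```text
clock: 16.9
position: [0.5894, 0.0525, 0.1594]
ee_rot: [0.199, 0.739, 0.622, 0.167]
contact_force: [1.7, -4.4, 4.1]
width: 0.0336
gripper_force: 24.5
```

Call:
{"name": "servo_tool", "arguments": {"increments": [[0.15,0,0,0,0,0,0.3],[0.15,0,0,0,0,0,0.3],[0.15,0,0,0,0,0,0.3],[0.1,0,0,0,0,0,0.3],[0.1,0,0,0,0,0,0.3]]}}

```text
clock: 17.4
position: [0.5906, 0.0589, 0.1594]
ee_rot: [0.199, 0.739, 0.622, 0.167]
contact_force: [1.8, -5.1, 4.2]
width: 0.0336
gripper_force: 24.6
```

Call:
{"name": "servo_tool", "arguments": {"increments": [[0.1,0,0,0,0,0,0.3],[0.1,0,0,0,0,0,0.3],[0.1,0,0,0,0,0,0.3],[0.1,0,0,0,0,0,0.3],[0.1,0,0,0,0,0,0.3]]}}

```text
clock: 17.9
position: [0.5916, 0.064, 0.1594]
ee_rot: [0.199, 0.739, 0.622, 0.167]
contact_force: [2.4, -4.2, 4.1]
width: 0.0338
gripper_force: 24.6
```

Call:
{"name": "servo_tool", "arguments": {"increments": [[0.08,0,0,0,0,0,0.3],[0.08,0,0,0,0,0,0.3],[0.08,0,0,0,0,0,0.3],[0.06,0,0,0,0,0,0.3],[0.06,0,0,0,0,0,0.3]]}}

```text
clock: 18.4
position: [0.5925, 0.069, 0.1594]
ee_rot: [0.198, 0.738, 0.622, 0.168]
contact_force: [4.8, -0.5, 5.1]
width: 0.0337
gripper_force: 25.2
```

Call:
{"name": "servo_tool", "arguments": {"increments": [[0.06,0,0,0,0,0,0.3],[0.06,0,0,0,0,0,0.3],[0.06,0,0,0,0,0,0.3],[0,0,0,0,0,0,0.3],[0,0,0,0,0,0,0.3]]}}

```text
clock: 18.9
position: [0.5926, 0.0701, 0.1594]
ee_rot: [0.198, 0.738, 0.622, 0.168]
contact_force: [4.7, -2.6, 4.8]
width: 0.0337
gripper_force: 25.2
```

```bash
python3 -c "
from h import *
lampslide(); a=snap('scene','a2.png')[150:310,220:460]
cv2.imwrite('pics/m2.png',cv2.resize(a,(720,480))[:,:,::-1])
s=manip.get_state(); print(s['clock'],s['contact_force'],s['position'])"
```

```text
scene 0.89 slide mm 93.32435521137917
side 0.78 slide mm 96.69423573194953
19.15 [ 5.2358 -2.9592  5.1   ] [0.5927 0.0701 0.1594]
```

View pics/m2.png

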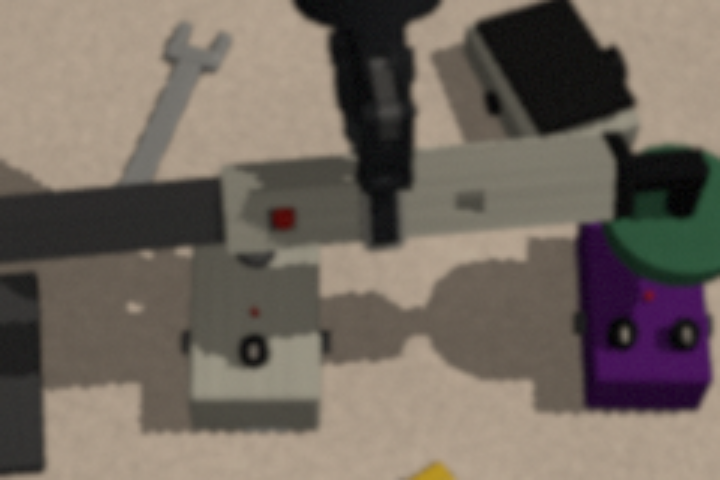

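The crop shows the pin red in the last hole at (283,218), with the lamp beside and over the purple pedal. I'll give it one light extra pull to feel the lock, then let go and withdraw.

Call:
{"name": "servo_tool", "arguments": {"increments": [[0.06,0,0,0,0,0,0.3],[0.06,0,0,0,0,0,0.3],[0.05,0,0,0,0,0,0.3],[0,0,0,0,0,0,0.3],[0,0,0,0,0,0,0.3]]}}

```text
clock: 19.65
position: [0.5929, 0.0717, 0.1594]
ee_rot: [0.198, 0.738, 0.622, 0.168]
contact_force: [4.6, -3.0, 4.3]
width: 0.034
gripper_force: 25.2
```

Call:
{"name": "servo_tool", "arguments": {"increments": [[0.04,0,0,0,0,0,0.3],[0.03,0,0,0,0,0,0.3],[0.03,0,0,0,0,0,0.3],[0,0,0,0,0,0,0.3],[0,0,0,0,0,0,0.3]]}}

```text
clock: 20.15
position: [0.5931, 0.0725, 0.1593]
ee_rot: [0.199, 0.738, 0.622, 0.167]
contact_force: [5.5, -3.7, 4.0]
width: 0.0339
gripper_force: 25.2
```

Call:
{"name": "servo_tool", "arguments": {"increments": [[-0.12,0,0,0,0,0,0.3],[0,0,0,0,0,0,0],[0,0,0,0,0,0,-0.5],[0,0,0,0,0,0,-0.8],[0,0,0,0,0,0,-0.8]]}}

```text
clock: 20.65
position: [0.5907, 0.0716, 0.1575]
ee_rot: [0.197, 0.739, 0.623, 0.166]
contact_force: [0.1, -0.7, -0.3]
width: 0.0767
gripper_force: 0.0
```

Call:
{"name": "servo_tool", "arguments": {"increments": [[0,0,-1,0,0,0,-0.8],[0,0,-2,0,0,0,-0.8],[0,0,-2.5,0,0,0,-0.8],[0,0,-2.5,0,0,0,-0.8],[0,0,-2,0,0,0,-0.8]]}}

```text
clock: 21.15
position: [0.5418, 0.0803, 0.247]
ee_rot: [0.198, 0.738, 0.623, 0.167]
contact_force: [1.0, -0.1, 1.5]
width: 0.0767
gripper_force: 0.0
```

Call:
{"name": "servo_tool", "arguments": {"increments": [[-1.5,0,-2,0,0,0,-0.8],[-2,0,-1,0,0,0,-0.8],[-2,0,0,0,0,0,-0.8],[0,0,0,0,0,0,-0.8],[0,0,0,0,0,0,-0.8]]}}

```text
clock: 21.65
position: [0.5182, 0.0283, 0.2716]
ee_rot: [0.198, 0.739, 0.622, 0.167]
contact_force: [-0.5, 0.3, -0.6]
width: 0.0768
gripper_force: 0.0
```

Run:
```python
from h import *
lampslide(); a=snap('scene','a3.png')[150:310,220:460]; c=optics.get_calibration("wrist"); b=snap('wrist','b3.png')
x,y,z=frame(np.radians(9.8)); C=np.array([.5770,.0231,.17]); q=proj("wrist",C+.02*x,c); print(q,proj("wrist",C+.022*x,c),proj("wrist",C+.017*x+.017*z,c))
u,v=[int(t) for t in q]; b=b[max(v-60,0):v+60,max(u-60,0):u+60]
cv2.imwrite('pics/m3.png',np.hstack([cv2.resize(a,(450,300)),cv2.resize(b,(300,300))])[:,:,::-1])
s=manip.get_state(); print(s['clock'],s['contact_force'],s['position'])
for l in["phaser","looper"]:
    R=[]
    for n in("scene","side"):
        r=finder.tip_of(l,n)
        if r:R.append(ray(n,r[0]["at"])) 
    if len(R)==2: print(l,tri(R))
```

```text
scene 0.86 slide mm 97.92997364307855
side 0.83 slide mm 97.16087882900379
[362.9779 227.3353] [366.1059 227.3465] [360.1377 235.3638]
21.95 [-0.1747 -0.3337 -0.3027] [0.5186 0.029  0.2709]
looper (array([0.5677, 0.0058, 0.0031]), [0.0014251368715928108, 0.0014251368715927375])
```

View pics/m3.png

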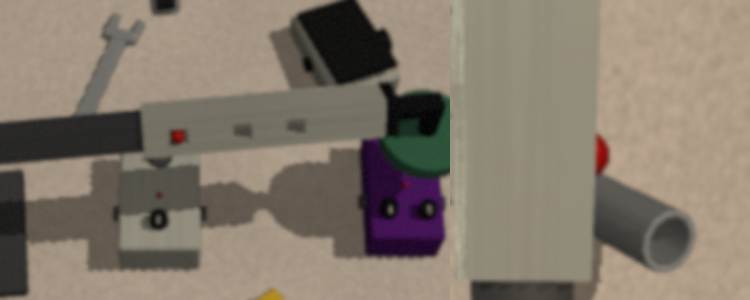

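The pin stands proud in the last hole (wrist crop at (601,152)), the lamp is over the purple pedal, and the gripper is clear.

```bash
python3 -c "
from rig import manip
print(manip.sign_off())"
```

```text
the job is handed in; nothing more can be done
None
```

The lamp arm is pulled out by two holes (about 97 mm), with the pin fully out in the last hole, the lamp over the purple phaser pedal, and the job handed in at about 22 s; nothing on the bench looked shifted in the last picture.

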